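# Pack an instrument cassette under the cantilever tray

### The job

Swing the kit box's top tray up and over by its orange bar until it rests fully open, carry the blue-ended instrument cassette down into the wide bay underneath and lay it there flat (do not drop it in), then lower the tray gently, holding it until it is fully closed, and let go. Never let the tray fall; keep the bur block and the small mixing dish in it, and leave the green-ended cassette, the wipes tub and the spray bottle where they are.

Things in the scene. Friction and masses are not known exactly. Their poses are not given: they have to be found in the camera images.
- tray_grip (a point): Centre of the orange lifting bar of the white top tray; moves with the tray. Bar 14 mm thick (x), 84 mm long (y), 18 mm high, on two end posts; this point is 23 mm above the tray's rim and 61 mm above its underside. Pinch it from above across the 14 mm; beside it is free space down to the rim. Axes of the kit box: x the way the tray swings open, y along the box, z up.
- tray_link (a joint): Angle q of the tray's links, rad: 0 tray closed on the box, 1.28 links upright, 2.07 at the open stop. The bar's centre stands 130 mm x (-cos(0.288+q), sin(0.288+q)) in the box's (x, z) from swing_centre. Let go below 1.28 the tray falls shut, fast, as the pivots are only lightly damped; beyond 1.28 it falls on to the open stop and stays there.
- swing_centre (a point): Point fixed to the box, axes of the box, about which the bar's centre swings in the box's x-z plane on a 130 mm radius; it lies 125 mm along +x and 37 mm below the closed bar. The tray hangs on parallel links, so it stays level and never turns. Fully open the bar is 217 mm along +x and 55 mm above its closed position; on the way it is up to 93 mm above it.
- tray_floor (a point): Centre of the tray's inner floor, moves with the tray, axes of the box, 58 mm below tray_grip. Tray 190 mm (x) by 260 mm (y), 38 mm high, walls and floor 3 mm; with contents 0.4 to 0.6 kg. A lengthwise partition under the bar and cross partitions at y = +60 and -60 mm make six cells.
- bay_floor (a point): Centre of the floor of the wide bay in the grey base under the tray; axes of the box, y along the bay. Bay 130 mm wide (x), 252 mm long (y); the base's rim is 66 mm above this floor, the floor 4 mm above the counter, walls 4 mm. The closed bar is above a point 26 mm along +x. Beyond the bay wall on the +x side a narrow bay is full of cartons. The box does not move.
- blue_cassette_center (a point): Centre (half-way up) of the closed steel instrument cassette with blue ends and a blue strip on top: 180 mm long (its x), 42 mm wide (its y), 30 mm high (its z, up), 0.15 to 0.28 kg. It lies flat on a dark rubber mat 4 mm thick.
- green_cassette_center (a point): Centre of the like cassette with green ends, same size, lying beside the blue one on the mat; it stays there.
- blue_cassette: The blue-ended cassette, origin at the centre of its underside, axes as blue_cassette_center.
- bur_block: Aluminium bur block, 50 x 26 x 18 mm, with short burs standing in it (30 mm high in all), loose in a corner cell of the tray; origin at the centre of its underside.
- mixing_dish: Small round green glass mixing dish, 38 mm across, 20 mm high, loose in the opposite corner cell of the tray; origin at the centre of its underside.
- wipes_tub: White tub of wipes with a green band, 94 mm across, 178 mm high, on the counter; origin at the centre of its underside.
- spray_bottle: Blue spray bottle with a white trigger head, 68 mm across, about 200 mm high, on the counter; origin at the centre of its underside.
- tray: The white top tray with its orange bar; its origin lies on a link pivot.

How it is judged:
On the way, in this order (a step that is already met when the one before it is completed fails the run):
1. the tray rests fully open (value of joint tray_link above 2 rad), for 0.2 s.
2. with the tray open, the blue cassette is brought down in the gripper to the floor of the wide bay (not dropped) (value of joint tray_link above 1.9 rad and contact force between the fingers and blue_cassette above 0.5 N and z of blue_cassette_center in the frame of bay_floor below 0.03 m and x of blue_cassette_center in the frame of bay_floor between -0.065 and 0.065 m and y of blue_cassette_center in the frame of bay_floor between -0.1 and 0.1 m), for 0.05 s.
3. the blue cassette is let go and lies flat in the bay, the tray still open (value of joint tray_link above 1.9 rad and contact force between the fingers and blue_cassette below 0.1 N and z of blue_cassette_center in the frame of bay_floor below 0.02 m and angle between blue_cassette_center's own z axis and vertical below 0.12 rad), for 0.2 s.
At the end, for the whole second after the job is handed in: The tray is fully closed (links within 0.04 rad, about 5 mm, of home); the blue cassette lies still and flat (within 7 degrees) on the floor of the wide bay; the bur block and the mixing dish are still in the tray (value of joint tray_link below 0.04 rad and z of blue_cassette_center in the frame of bay_floor below 0.02 m and angle between blue_cassette_center's own z axis and vertical below 0.12 rad and x of blue_cassette_center in the frame of bay_floor between -0.065 and 0.065 m and y of blue_cassette_center in the frame of bay_floor between -0.1 and 0.1 m and linear speed of blue_cassette below 0.02 m/s and z of bur_block in the frame of tray_floor between -0.01 and 0.03 m and horizontal distance between each of bur_block, mixing_dish and tray_floor below 0.16 m and z of mixing_dish in the frame of tray_floor between -0.01 and 0.03 m); the robot touches nothing.
It fails at once if the tray is let go and falls while still over 9 mm from closed (value of joint tray_link between 0.07 and 1.2 rad and velocity of joint tray_link below -1 rad/s and contact force between the fingers and tray below 1.5 N).
It fails at once if the tray slams down on the box (value of joint tray_link below 0.1 rad and velocity of joint tray_link below -3 rad/s).
It fails at once if the green cassette is moved more than 30 mm (distance of green_cassette_center from where it was at the start of the episode above 0.03 m).
It fails at once if the wipes tub is moved more than 30 mm or tipped (distance of wipes_tub from where it was at the start of the episode above 0.03 m or angle between wipes_tub's own z axis and vertical above 0.4 rad).
It fails at once if the spray bottle is moved more than 30 mm or tipped (distance of spray_bottle from where it was at the start of the episode above 0.03 m or angle between spray_bottle's own z axis and vertical above 0.4 rad).
It also fails if it takes over 72 s, if anything falls off the work surface, if the arm or the gripper's body presses on something with over 40 N, if the wrist force passes 120 N, or if a joint passes its speed limit or range.

### The arm

A 7-joint arm with a two-finger parallel gripper is mounted at the origin on the work surface. World frame = base frame: x ahead of the robot, y to its left, z up, the work surface at z = 0. Lengths are in m, angles in rad, forces in N, time in s.
With the tool pointing down it reaches from about 0.425 to 0.825 m from the base axis. Payload 3.6 kg.
Tool frame: the origin (TCP) lies where the fingers leave the gripper's body, on its centre line; the fingertips stand 73 mm ahead of it and the grasp point (between the pads) lies 54 mm ahead of it; x points along the fingers, y is the direction in which the jaws open and shut, and the axes are right-handed (so a half turn about x gives the same grasp; the last joint's range is limited). The gripper opens to 85 mm and grips with 20 to 120 N. Pads are 22 mm wide; open, the fingers measure 114 mm over their backs; the gripper's body (76 mm by 85 mm) begins 54 mm behind the grasp point. The pads swing forward as they close: fully open they stand 13 mm farther back than shut.
Start: joints at [1.238, 0.615, -0.013, 1.423, 0.008, 1.103, -0.04], TCP at [0.196, -0.62, 0.304] pointing down, gripper open.
Joint ranges: [-3.12, 3.12], [-0.3, 2.06], [-1.34, 1.32], [0.26, 2.42], [-1.36, 4.5], [0.01, 1.98], [-2.84, 2.84]. Speed limits (rad/s): [2.79, 2.79, 3.14, 3.14, 3.14, 3.14, 3.14].

### API

Orientations are given as a unit quaternion [x, y, z, w].
In Python, from station import arm, snapshot, camera_info, ticket gives the robot as it stands. Calls block until the motion is done:
- arm.movep(position, orientation): joint-space move of the TCP to a pose.
- arm.line_to(position, velocity=0.15, ori=None): straight line of the TCP; ori=None keeps the orientation; velocity is the mean speed in m/s.
- arm.move_j(angles): joint-space move.
- arm.move_gripper(opening, effort=None): opening from 0.0 (shut) to 1.0 (fully open); effort is the grip in N (None keeps the last); returns when the fingers have stopped.
- arm.pause(seconds).
- arm.ik(position, orientation): joint angles nearest the present ones, or None.
- snapshot(name): name is "scene" or "top" or "wrist"; returns the picture (420x560x3 uint8, blue, green, red); there is no depth.
- camera_info(name): a dict with "fx", "fy", "cx", "cy" (pixels), "R" (3x3) and "t" (3): a world point X has camera coordinates R X + t; the wrist camera has in their place "T_tool_cam" (4x4, takes a point from camera to tool coordinates, whose origin is the TCP and whose axes are the tool frame's). Camera axes: x right, y down, z forward; pixel columns grow to the right and rows downward; lengths in m; the calibration is good to about 2 mm. A picture is of the moment at which its call begins: read the wrist's pose just before it. camera_info takes no time and is no camera call.
A pose or a line that the arm cannot do raises arm.MotionError and nothing moves.
- ticket.finish_job(): hands the job in, once; it reports no verdict.
Readings, each from a call of its own:
- arm.read_time(): time.
- arm.read_joint_positions(): joint angles.
- arm.read_dq(): joint speeds.
- arm.read_effort(): joint torques, N m.
- arm.read_tool_pos(): TCP position.
- arm.read_eef_rot(): TCP orientation.
- arm.read_ft_force(): force on the tool from outside, world axes, zero at the start.
- arm.read_wrist_torque(): the same for the moment, N m.
- arm.read_opening(): opening from 0.0 (shut) to 1.0 (fully open).
Only numpy, scipy, OpenCV 4.12 (cv2) and the standard library are available. Lean on these libraries where they do the work, as an engineer would, in place of code of your own. Each camera call takes 0.05 s, during which the arm holds its last target.

## Working session

There is one attempt and no reset: what is moved stays moved. The work goes in short steps, each a Python script; the robot and the scene stay as the last script left them, time stands still between calls to the robot, and variables do not carry over. Pictures are saved under pics/ and viewed, and the job is handed in when it is done.

```bash
ls; mkdir -p pics; python3 - <<'E'
from station import arm, snapshot, camera_info
import cv2
for n in ("scene","top","wrist"):
    cv2.imwrite(f"pics/a_{n}.png",snapshot(n)); print(n,camera_info(n))
print(arm.read_time(),arm.read_tool_pos(),arm.read_eef_rot())
E
```

```text
pics
scene {'fx': 442.07626015629137, 'fy': 442.07626015629137, 'cx': 281.1702266259532, 'cy': 208.73294493893528, 'R': array([[-0.80822692,  0.58876014,  0.01143402],
       [ 0.46785069,  0.6537965 , -0.59469813],
       [-0.35761008, -0.47530163, -0.80386777]]), 't': array([ 0.48745451, -0.09838226,  1.2306292 ])}
top {'fx': 412.6864748079833, 'fy': 412.6864748079833, 'cx': 282.98578886357376, 'cy': 207.96222311215328, 'R': array([[ 0.022096  , -0.9997044 ,  0.01014282],
       [-0.98259376, -0.02358732, -0.18426377],
       [ 0.18444855, -0.00589478, -0.98282449]]), 't': array([-0.13985186,  0.51976677,  1.12623667])}
wrist {'fx': 340.24576153171085, 'fy': 340.24576153171085, 'cx': 280.60780260127706, 'cy': 208.74332965331163, 'T_tool_cam': array([[-7.30200063e-04, -3.23838303e-01,  9.46112161e-01,
        -6.96980437e-02],
       [ 9.99999528e-01, -8.43389636e-04,  4.83111695e-04,
        -4.37279546e-04],
       [ 6.41491119e-04,  9.46112066e-01,  3.23838766e-01,
        -8.44694308e-02],
       [ 0.00000000e+00,  0.00000000e+00,  0.00000000e+00,
         1.00000000e+00]])}
0.15 [ 0.19556385 -0.61940889  0.30298526] [-0.69872607 -0.10844851  0.69897404 -0.10703314]
```

View pics/a_top.png

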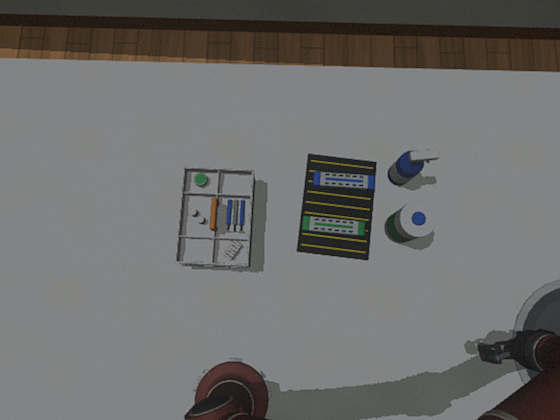

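View pics/a_scene.png

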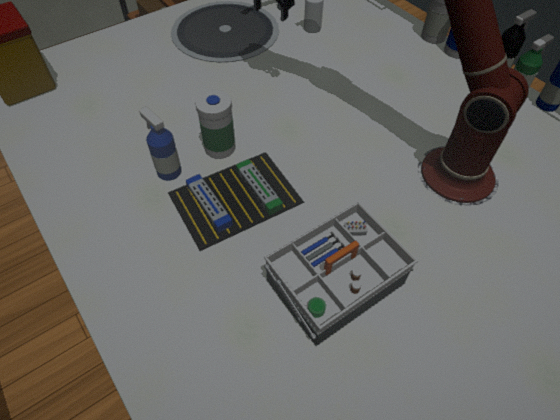

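View pics/a_wrist.png

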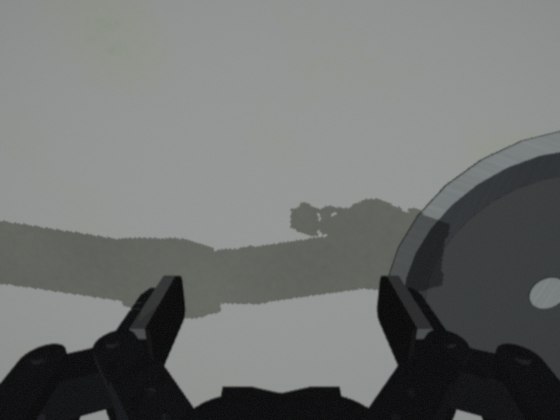

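```bash
python3 - <<'E'
import cv2
a=cv2.imread("pics/a_top.png")[155:280,165:390];b=cv2.imread("pics/a_scene.png")[195:350,250:430]
cv2.imwrite("pics/b_top.png",cv2.resize(a,None,fx=3.5,fy=3.5,interpolation=cv2.INTER_CUBIC))
b=cv2.convertScaleAbs(b,alpha=1.3)
cv2.imwrite("pics/b_scene.png",cv2.resize(b,None,fx=3.8,fy=3.8,interpolation=cv2.INTER_CUBIC))
E
```

```text
(no output)
```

View pics/b_top.png

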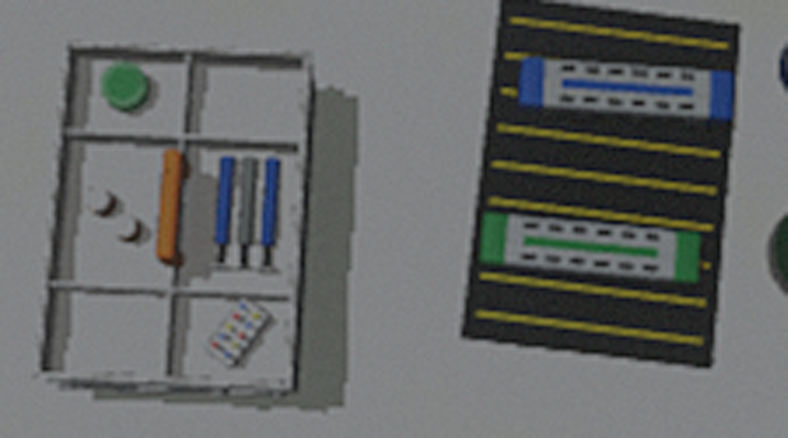

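View pics/b_scene.png

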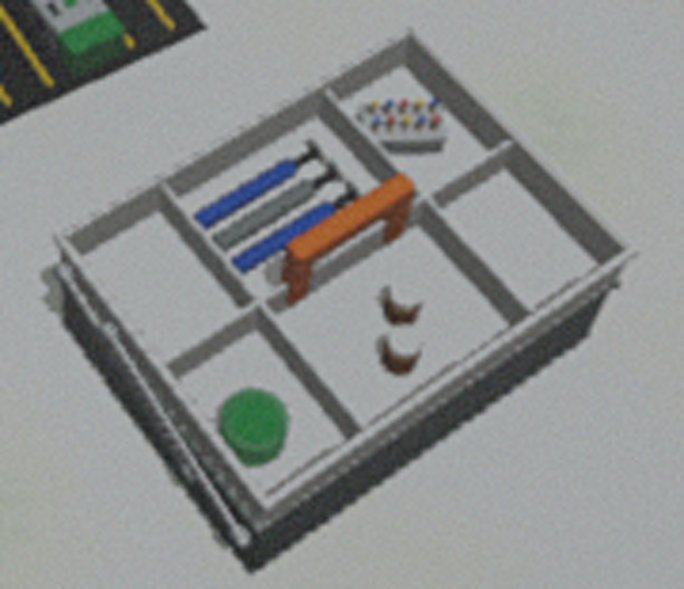

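```bash
cat > h.py <<'E'
import numpy as np, cv2
from station import arm, snapshot, camera_info, ticket
from scipy.spatial.transform import Rotation as Rn
def cam(name):
    c=camera_info(name); K=np.array([[c['fx'],0,c['cx']],[0,c['fy'],c['cy']],[0,0,1]])
    if name=='wrist':
        T=np.eye(4);T[:3,:3]=Rn.from_quat(arm.read_eef_rot()).as_matrix();T[:3,3]=arm.read_tool_pos()
        M=np.linalg.inv(T@c['T_tool_cam']); return K,M[:3,:3],M[:3,3]
    return K,np.array(c['R']),np.array(c['t'])
def onz(c,uv,z):
    K,R,t=c; C=-R.T@t; d=R.T@np.linalg.solve(K,[uv[0],uv[1],1]); return C+d*(z-C[2])/d[2]
def proj(c,X):
    K,R,t=c; p=K@(R@np.asarray(X)+t); return p[:2]/p[2]
def tri(cs,uvs):
    A=[];b=[]
    for c,uv in zip(cs,uvs):
        K,R,t=c;C=-R.T@t;d=R.T@np.linalg.solve(K,[*uv,1]);d/=np.linalg.norm(d);P=np.eye(3)-np.outer(d,d);A.append(P);b.append(P@C)
    return np.linalg.lstsq(np.vstack(A),np.hstack(b),rcond=None)[0]
E
python3 - <<'E'
from h import *
np.set_printoptions(precision=4,suppress=True)
T=cam('top');S=cam('scene')
f=lambda p:(165+p[0]/3.5-.36,155+p[1]/3.5-.36)
for n,z,ps in(("tray",.108,[(70,46),(312,53),(295,390),(42,375)]),("blue",.034,[(521,57),(735,70),(730,119),(517,105)]),("green",.034,[(484,210),(700,232),(696,282),(480,262)])):
    X=np.array([onz(T,f(p),z) for p in ps]); print(n,X[:,:2].tolist(),X.mean(0))
    for i in range(4): print(np.linalg.norm(X[i]-X[i-1]),np.arctan2(*(X[i]-X[i-1])[[1,0]]))
for n,v in(("top",T),("scene",S)):
    im=cv2.imread(f"pics/a_{n}.png"); h=cv2.cvtColor(im,cv2.COLOR_BGR2HSV)
    m=cv2.inRange(h,(5,150,90),(18,255,255)); 
    k,l,s,c=cv2.connectedComponentsWithStats(m); i=1+np.argsort(-s[1:,4])[:3]; print(n,s[i].tolist(),c[i].tolist())
    ys,xs=np.nonzero(l==i[0]); print(cv2.minAreaRect(np.c_[xs,ys].astype(np.float32)))
g=lambda p:(250+p[0]/3.8-.37,195+p[1]/3.8-.37)
# bar ends (top edge centre)
print(tri([T,S],[f((172,154)),g((295,248))]),tri([T,S],[f((168,262)),g((408,186))]))
# tray corners
for a,b in(((70,46),(265,500)),((312,53),(62,238)),((295,390),(410,38)),((42,375),(632,252))): print(tri([T,S],[f(a),g(b)]))
E
```

```text
tray [[0.6175184620335341, 0.14496490768726927], [0.6165762870761291, -0.04489473368640223], [0.354145015313473, -0.04134141790081257], [0.3610288495672175, 0.14906740302136862]] [0.4873 0.0519 0.108 ]
0.25652241962660416 -0.015993417811601202
0.18986197912217578 -1.5757587675570957
0.2624553265834725 3.1280534947805982
0.19053321563183753 1.5346591487142527
blue [[0.6384446325752593, -0.2150597032250795], [0.6316422665775289, -0.39476495785734045], [0.5893171420676656, -0.38979118561955695], [0.5969464905739954, -0.21207381542923015]] [ 0.6141 -0.3029  0.034 ]
0.04160542411136395 -0.07182854016339424
0.17983395320576373 -1.6086311686065542
0.04261636510835683 3.0246156764193453
0.1778810575243938 1.5278929976450433
green [[0.5075006648858591, -0.18572616859918706], [0.4934067990421771, -0.3633684644148875], [0.45204693070880897, -0.3595041410769742], [0.4643499877623969, -0.18302696162167936]] [ 0.4793 -0.2729  0.034 ]
0.043235016531981474 -0.062471665263464995
0.17820051155115277 -1.6499689430783788
0.04154000124474588 3.0484313959200513
0.17690551173256355 1.5011942202940207
top [[210, 198, 7, 31, 133], [140, 60, 3, 1, 3], [25, 57, 2, 1, 2]] [[212.90977443609023, 213.35338345864662], [141.0, 60.0], [25.5, 57.0]]
((212.93719482421875, 213.03497314453125), (4.3461151123046875, 30.143693923950195), 4.5739216804504395)
scene [[326, 241, 32, 23, 203], [80, 396, 10, 15, 35], [7, 395, 13, 9, 34]] [[341.6009852216749, 252.00985221674875], [83.62857142857143, 403.34285714285716], [12.794117647058824, 398.20588235294116]]
((341.6426086425781, 251.94403076171875), (5.768080711364746, 35.50974655151367), 57.2647705078125)
[0.5279 0.0557 0.1343] [0.4465 0.057  0.1234]
[0.6198 0.1469 0.1   ]
[ 0.6172 -0.0424  0.0992]
[ 0.3539 -0.0384  0.0877]
[0.3603 0.1531 0.0984]
```

```bash
cat >> h.py <<'E'
def ori(yaw):  # tool down, jaw (tool y) direction at yaw in world xy
    x=np.array([0,0,-1.]);y=np.array([np.cos(yaw),np.sin(yaw),0]);return Rn.from_matrix(np.c_[x,y,np.cross(x,y)]).as_quat()
E
python3 - <<'E'
from h import *
np.set_printoptions(precision=3,suppress=True)
print(Rn.from_quat(arm.read_eef_rot()).as_matrix())
for p in ([.487,.055,.3],[.487,.27,.25],[.614,-.303,.3],[.487,.026,.15]):
    for y in (1.57,-1.57,0,3.14): print(p,y,arm.ik(p,ori(y)))
E
```

```text
[[-0.001  0.301 -0.954]
 [ 0.002 -0.954 -0.301]
 [-1.    -0.002  0.   ]]
[0.487, 0.055, 0.3] 1.57 [ 0.483  0.525 -0.961  1.861  0.503  1.021  0.881]
[0.487, 0.055, 0.3] -1.57 [ 0.065  0.388 -0.308  1.873  0.146  0.903 -1.883]
[0.487, 0.055, 0.3] 0 [ 0.245  0.422 -0.569  1.868  0.279  0.931 -0.452]
[0.487, 0.055, 0.3] 3.14 [ 0.57   0.603 -1.147  1.859  0.621  1.095  2.324]
[0.487, 0.27, 0.25] 1.57 [ 0.125  0.83  -1.219  1.746  0.841  1.194  0.232]
[0.487, 0.27, 0.25] -1.57 [-0.224  0.574 -0.502  1.756  0.34   0.898 -2.442]
[0.487, 0.27, 0.25] 0 [-0.022  0.667 -0.861  1.75   0.59   1.003 -1.108]
[0.487, 0.27, 0.25] 3.14 [ 0.103  0.793 -1.15   1.747  0.793  1.149  1.845]
[0.614, -0.303, 0.3] 1.57 [ 0.791  0.772 -0.744  1.299  0.518  1.264  1.607]
[0.614, -0.303, 0.3] -1.57 [ 0.41   0.676  0.032  1.314 -0.022  1.151 -1.127]
[0.614, -0.303, 0.3] 0 [ 0.601  0.695 -0.335  1.307  0.23   1.177  0.249]
[0.614, -0.303, 0.3] 3.14 [ 0.193  0.71   0.456  1.323 -0.316  1.179 -2.471]
[0.487, 0.026, 0.15] 1.57 [ 0.317  0.676 -0.63   2.034  0.663  0.642  0.811]
[0.487, 0.026, 0.15] -1.57 [-0.093  0.598 -0.007  2.046  0.008  0.498 -1.676]
[0.487, 0.026, 0.15] 0 [ 0.115  0.616 -0.315  2.04   0.357  0.538 -0.455]
[0.487, 0.026, 0.15] 3.14 [-0.357  0.629  0.388  2.054 -0.448  0.539 -2.79 ]
```

```bash
python3 - <<'E'
from h import *
np.set_printoptions(precision=4,suppress=True)
arm.line_to([.196,-.62,.42],velocity=.3)
arm.movep([.46,.055,.38],ori(1.553))
arm.pause(.1)
T=cam('wrist'); im=snapshot('wrist'); np.savez('w1.npz',K=T[0],R=T[1],t=T[2])
cv2.imwrite("pics/c_wrist.png",im); cv2.imwrite("pics/c_wrist2.png",cv2.resize(im,None,fx=1.42,fy=1.42,interpolation=cv2.INTER_CUBIC))
print(arm.read_time(),arm.read_tool_pos(),arm.read_joint_positions(),arm.read_ft_force())
E
```

```text
3.4 [0.4602 0.0544 0.3799] [ 0.6153  0.4232 -1.1186  1.7951  0.4104  1.1837  0.9226] [-0.6959 -0.4377  0.5155]
```

View pics/c_wrist2.png

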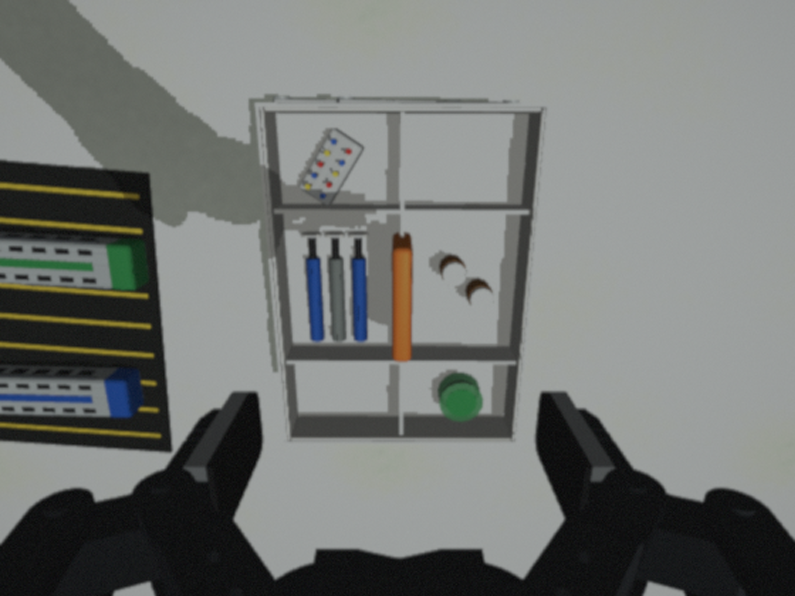

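```bash
python3 - <<'E'
from h import *
np.set_printoptions(precision=4,suppress=True)
d=np.load('w1.npz');W=(d['K'],d['R'],d['t']);T=cam('top');S=cam('scene')
g=lambda p:((p[0]+.5)/1.42-.5,(p[1]+.5)/1.42-.5)
ft=lambda p:(165+p[0]/3.5-.36,155+p[1]/3.5-.36)
a,b=g((402.5,247)),g((402.5,360))
for z in (.12,.125,.13,.135,.14,.145):
    A=onz(W,a,z);B=onz(W,b,z);print(z,A,B,np.linalg.norm(A-B),(A+B)/2,np.arctan2(*(B-A)[[1,0]]))
gs=lambda p:(250+p[0]/3.8-.37,195+p[1]/3.8-.37)
print(tri([T,W,S],[ft((171,152)),b,gs((292,250))]),tri([T,W,S],[ft((167,262)),a,gs((405,184))]))
print('edges')
c=[(290,439),(514,439),(546,107),(258,107)]  # rim corners
ct=[(312,53),(70,46),(42,375),(295,390)]; cs=[(62,238),(265,500),(632,252),(410,38)]
for i in range(4): print(tri([T,W],[ft(ct[i]),g(c[i])]),tri([W,S],[g(c[i]),gs(cs[i])]),onz(W,g(c[i]),.104))
for z in (.095,.1,.105,.11): 
  X=[onz(W,g(p),z) for p in c];print(z,[round(np.linalg.norm(X[i]-X[i-1]),4) for i in range(4)],np.mean(X,0),[round(np.arctan2(*(X[i]-X[i-1])[[1,0]]),4) for i in range(4)])
E
```

```text
0.12 [0.454  0.0574 0.12  ] [0.5412 0.0559 0.12  ] 0.08712850692827999 [0.4976 0.0567 0.12  ] -0.017772814752424745
0.125 [0.4529 0.0574 0.125 ] [0.5387 0.0559 0.125 ] 0.08580673269754183 [0.4958 0.0567 0.125 ] -0.017772814752424728
0.13 [0.4517 0.0574 0.13  ] [0.5362 0.0559 0.13  ] 0.08448495846680365 [0.494  0.0567 0.13  ] -0.01777281475242471
0.135 [0.4506 0.0574 0.135 ] [0.5337 0.0559 0.135 ] 0.08316318423606532 [0.4921 0.0567 0.135 ] -0.01777281475242473
0.14 [0.4494 0.0574 0.14  ] [0.5312 0.0559 0.14  ] 0.08184141000532703 [0.4903 0.0567 0.14  ] -0.01777281475242482
0.145 [0.4482 0.0574 0.145 ] [0.5287 0.0559 0.145 ] 0.08051963577458887 [0.4885 0.0567 0.145 ] -0.017772814752424804
[0.5307 0.0563 0.1372] [0.4491 0.0571 0.1285]
edges
[ 0.6201 -0.0424  0.102 ] [ 0.6182 -0.038   0.1069] [ 0.6208 -0.0401  0.104 ]
[0.6149 0.1437 0.1173] [0.6222 0.1481 0.1067] [0.6245 0.1483 0.104 ]
[0.3629 0.1557 0.0914] [0.3637 0.1555 0.1046] [0.3644 0.1548 0.104 ]
[ 0.3574 -0.0406  0.0888] [ 0.3592 -0.0358  0.0971] [ 0.3605 -0.0371  0.104 ]
0.095 [np.float64(0.267), np.float64(0.1933), np.float64(0.2669), np.float64(0.1969)] [0.4955 0.0565 0.095 ] [np.float64(-0.0113), np.float64(1.551), np.float64(3.1167), np.float64(-1.5912)]
0.1 [np.float64(0.2633), np.float64(0.1906), np.float64(0.2631), np.float64(0.1942)] [0.4939 0.0565 0.1   ] [np.float64(-0.0113), np.float64(1.551), np.float64(3.1167), np.float64(-1.5912)]
0.105 [np.float64(0.2595), np.float64(0.1879), np.float64(0.2594), np.float64(0.1914)] [0.4922 0.0565 0.105 ] [np.float64(-0.0113), np.float64(1.551), np.float64(3.1167), np.float64(-1.5912)]
0.11 [np.float64(0.2557), np.float64(0.1851), np.float64(0.2556), np.float64(0.1886)] [0.4906 0.0565 0.11  ] [np.float64(-0.0113), np.float64(1.551), np.float64(3.1167), np.float64(-1.5912)]
```

```bash
cat >> h.py <<'E'
YX=1.553; BAR=np.array([.4897,.0567,.131]); U=np.array([np.cos(YX),np.sin(YX),0])
def arc(q,g0): # grasp-TCP position at link angle q, from closed TCP position g0
    return g0+U*.130*(np.cos(.288)-np.cos(.288+q))+np.array([0,0,.130*(np.sin(.288+q)-np.sin(.288))])
E
python3 - <<'E'
from h import *
np.set_printoptions(precision=4,suppress=True)
o=ori(YX); G=BAR+[0,0,.054+.003]
arm.movep(G+[0,0,.07],o); arm.line_to(G,velocity=.1)
print(arm.read_ft_force(),arm.read_tool_pos(),G)
K=cam('wrist');cv2.imwrite("pics/d_w.png",snapshot('wrist'))
arm.move_gripper(0.0,effort=70); arm.pause(.2)
print(arm.read_opening(),arm.read_ft_force(),arm.read_wrist_torque(),arm.read_tool_pos(),arm.read_time())
cv2.imwrite("pics/d_w2.png",snapshot('wrist'))
E
```

```text
[-0.4648  0.2089  0.6375] [0.4901 0.0569 0.1886] [0.4897 0.0567 0.188 ]
0.14528582569840715 [-1.3175 -4.5161  6.1208] [-0.7403  0.1446 -0.0986] [0.4897 0.0559 0.1882] 5.725
```

View pics/d_w2.png

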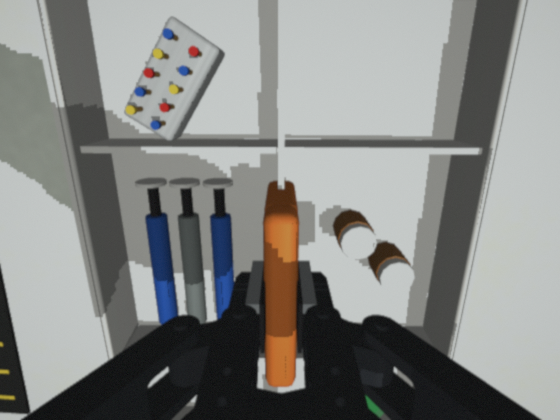

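```bash
cat >> h.py <<'E'
G0=BAR+[0,-.0010,.057]
E
python3 - <<'E'
from h import *
np.set_printoptions(precision=3,suppress=True)
for q in np.r_[np.linspace(.12,2.04,16)]:
    arm.line_to(arc(q,G0),velocity=.07)
    f=arm.read_ft_force(); e=arm.read_tool_pos()-arc(q,G0); print(round(q,2),f,(e*1e3).round(1),round(arm.read_time(),2))
    if np.linalg.norm(f)>45: print('STOP');break
cv2.imwrite("pics/e_s.png",snapshot('scene'))
E
```

```text
0.12 [ 1.985 -4.227 -2.933] [-0.  -0.1  0.1] 6.14
0.25 [ 0.902 -3.189 -2.574] [-0.   0.1  0.5] 6.53
0.38 [ 0.564 -5.063 -0.641] [0.  0.2 0.5] 6.92
0.5 [ 1.131 -4.648  1.418] [ 0.1 -0.1  0.1] 7.32
0.63 [ 0.556 -4.648  3.102] [ 0.1 -0.3  0. ] 7.71
0.76 [ 0.818 -5.07   4.047] [0.2 0.  0.2] 8.1
0.89 [ 1.395 -4.264  6.108] [0.2 0.7 0.5] 8.49
1.02 [ 0.518 -2.695  5.679] [0.3 0.9 0.5] 8.88
1.14 [ 1.885 -2.661  6.08 ] [0.3 0.7 0.4] 9.28
1.27 [ 1.836 -0.426  6.054] [0.4 0.4 0.3] 9.67
1.4 [2.757 1.535 4.887] [0.4 0.3 0.2] 10.06
1.53 [2.88  3.11  5.068] [0.4 0.4 0.2] 10.45
1.66 [4.469 2.862 3.364] [0.5 0.6 0. ] 10.84
1.78 [3.642 3.584 1.964] [ 0.5  0.8 -0.2] 11.23
1.91 [5.377 4.175 1.338] [ 0.6  1.  -0.5] 11.62
2.04 [5.127 4.577 1.228] [ 0.6  1.3 -1. ] 12.02
```

View pics/e_s.png

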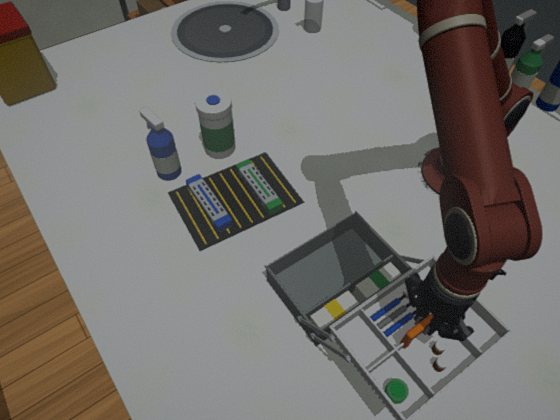

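```bash
python3 - <<'E'
from h import *
np.set_printoptions(precision=4,suppress=True)
arm.line_to(arc(2.07,G0),velocity=.05); arm.pause(.1)
print(arm.read_ft_force(),arm.read_tool_pos()-arc(2.07,G0))
arm.move_gripper(0.5); p=arm.read_tool_pos(); 
arm.line_to(p+[0,0,.1],velocity=.2); arm.pause(.1)
cv2.imwrite("pics/f_s.png",snapshot('scene'));cv2.imwrite("pics/f_t.png",snapshot('top'))
arm.movep([.614,-.275,.36],ori(-.04)); arm.move_gripper(1.0)
arm.pause(.1); T=cam('wrist'); im=snapshot('wrist'); np.savez('w2.npz',K=T[0],R=T[1],t=T[2])
cv2.imwrite("pics/f_w.png",cv2.resize(im,None,fx=1.42,fy=1.42,interpolation=cv2.INTER_CUBIC))
print(arm.read_time(),arm.read_joint_positions())
E
python3 -c "
import cv2;a=cv2.imread('pics/f_t.png')[150:290,100:290];cv2.imwrite('pics/f_t2.png',cv2.resize(a,None,fx=4,fy=4,interpolation=2))"
```

```text
[ 3.1808 -0.4053  8.7644] [ 0.0007 -0.      0.0003]
16.325 [ 0.7036  0.6783 -0.6283  1.2481  0.3891  1.3341  0.0528]
```

View pics/f_t2.png

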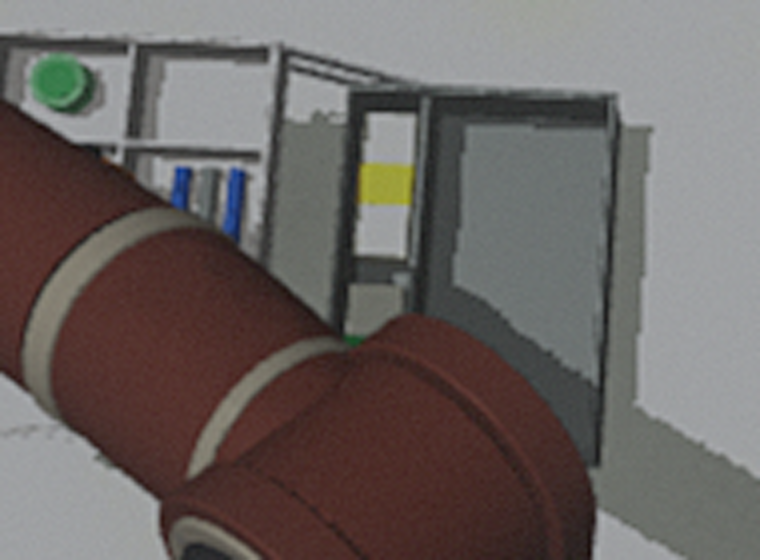

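View pics/f_w.png

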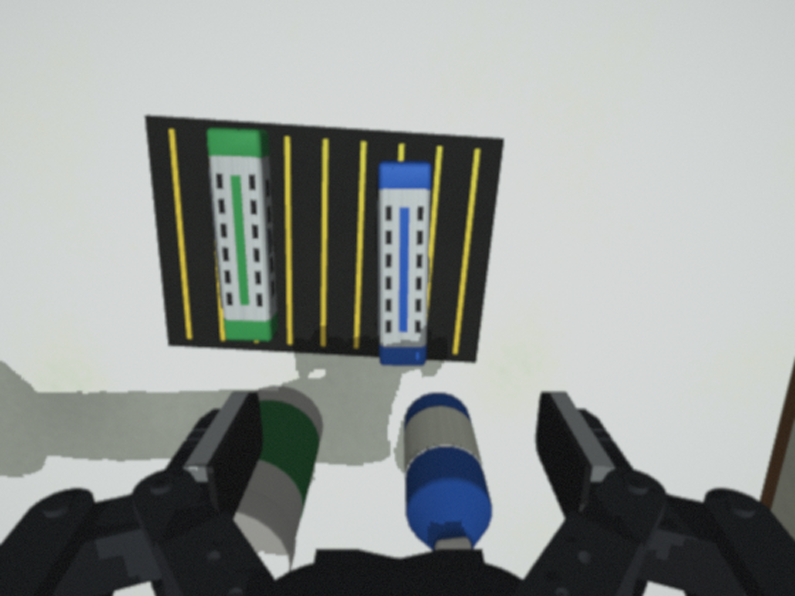

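```bash
python3 - <<'E'
from h import *
np.set_printoptions(precision=4,suppress=True)
im=cv2.imread('pics/f_w.png')[140:390,340:470];cv2.imwrite('pics/f_w2.png',cv2.resize(im,None,fx=2.4,fy=2.4,interpolation=2))
d=np.load('w2.npz');W=(d['K'],d['R'],d['t'])
g=lambda p:((p[0]+.5)/1.42-.5,(p[1]+.5)/1.42-.5)
X=np.array([onz(W,g(p),.034) for p in((380,163),(431,164),(426,363),(380,362))]);print(X,X.mean(0))
for i in range(4): e=X[i]-X[i-1];print(np.linalg.norm(e),np.arctan2(e[1],e[0]))
E
```

```text
[[ 0.6025 -0.2143  0.034 ]
 [ 0.6428 -0.2167  0.034 ]
 [ 0.6349 -0.3913  0.034 ]
 [ 0.5932 -0.3886  0.034 ]] [ 0.6184 -0.3027  0.034 ]
0.17448702232466962 1.5175282965220476
0.04035421707945618 -0.05968428440110062
0.17472587209535137 -1.6158055233032236
0.041799295391898916 3.076558314739218
```

View pics/f_w2.png

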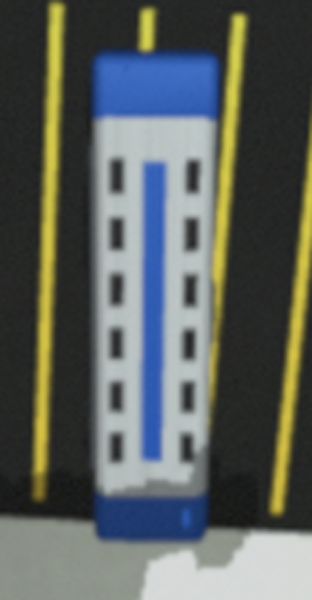

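```bash
python3 - <<'E'
from h import *
np.set_printoptions(precision=4,suppress=True)
T=cam('top')
f=lambda p:(100+p[0]/4-.37,150+p[1]/4-.37)
for p in((424,96),(432,96),(614,96),(600,466)): print(onz(T,f(p),.07))
S=cam('scene'); print(onz(S,(167,178),0),onz(S,(220,157),0))
o=ori(-.052)
arm.movep([.617,-.303,.16],o); arm.line_to([.617,-.303,.078],velocity=.12)
print(arm.read_ft_force())
arm.move_gripper(0.0,effort=60); arm.pause(.15)
print(arm.read_opening(),arm.read_ft_force(),arm.read_tool_pos())
arm.line_to([.617,-.303,.12],velocity=.08)
cv2.imwrite("pics/g_w.png",snapshot('wrist')); cv2.imwrite("pics/g_s.png",snapshot('scene'))
print(arm.read_opening(),arm.read_ft_force(),arm.read_wrist_torque(),arm.read_time())
E
```

```text
[0.6126 0.0937 0.07  ]
[0.6128 0.0881 0.07  ]
[ 0.616  -0.0408  0.07  ]
[ 0.3557 -0.0405  0.07  ]
[ 0.6608 -0.4509  0.    ] [ 0.5022 -0.434   0.    ]
[-0.3888 -0.7713 -0.2328]
0.4806577800712457 [-0.1917  0.6778  5.7536] [ 0.6174 -0.3032  0.0789]
0.4820010165640979 [-0.2157 -0.0287 -3.3009] [-0.0013  0.016   0.0611] 19.3833
```

View pics/g_w.png

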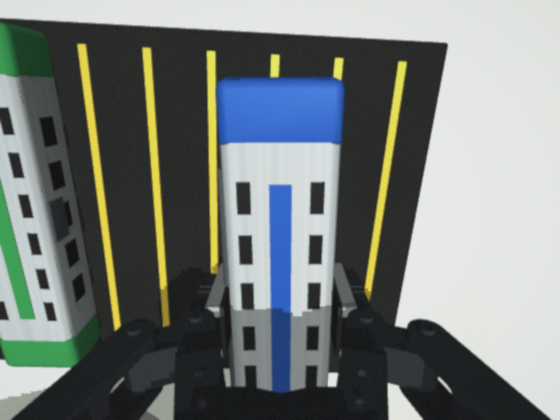

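View pics/g_s.png

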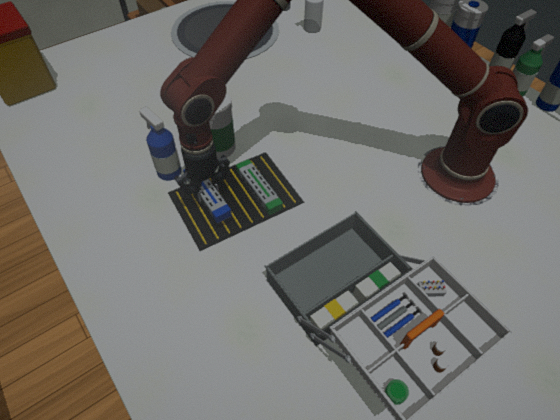

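```bash
python3 - <<'E'
from h import *
np.set_printoptions(precision=4,suppress=True)
o=ori(YX)
arm.line_to([.617,-.303,.29],velocity=.2)
arm.movep([.488,.029,.27],o)
arm.pause(.1); print(arm.read_time(),arm.read_tool_pos(),arm.read_opening(),arm.read_joint_positions())
cv2.imwrite("pics/h_w.png",snapshot('wrist')); cv2.imwrite("pics/h_s.png",snapshot('scene'))
E
```

```text
21.825 [0.4889 0.0277 0.2698] 0.4759435850765246 [ 0.5589  0.595  -1.0202  1.9028  0.6077  0.9918  0.8119]
```

View pics/h_w.png

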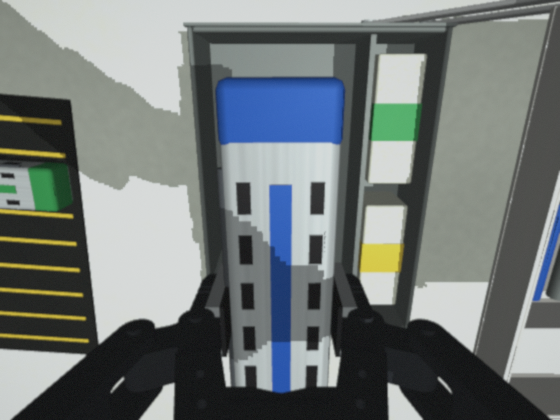

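View pics/h_s.png

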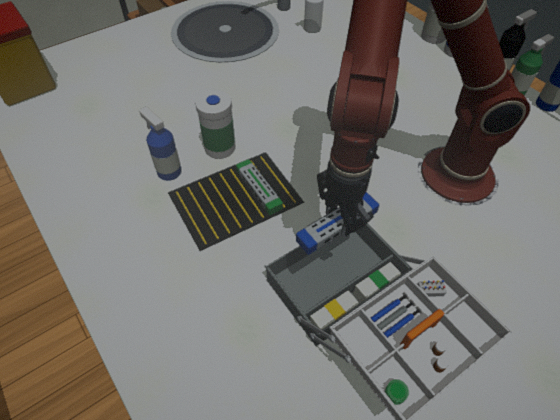

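```bash
python3 - <<'E'
from h import *
np.set_printoptions(precision=4,suppress=True)
arm.line_to([.488,.029,.12],velocity=.15)
print(arm.read_ft_force())
f0=arm.read_ft_force()
arm.line_to([.488,.029,.085],velocity=.06)
for z in (.083,.081,.0795,.078,.077):
    arm.line_to([.488,.029,z],velocity=.03); f=arm.read_ft_force(); print(z,f,arm.read_tool_pos())
    if f[2]-f0[2]>8: break
arm.pause(.1)
arm.move_gripper(.68); arm.pause(.3)
p=arm.read_tool_pos(); print(arm.read_opening(),arm.read_ft_force(),p)
arm.line_to([.488,.029,.25],velocity=.15); arm.pause(.1)
print(arm.read_time())
cv2.imwrite("pics/i_w.png",snapshot('wrist')); cv2.imwrite("pics/i_s.png",snapshot('scene'))
E
```

```text
[-0.3221 -0.2194 -2.8304]
0.083 [ 0.7255 -1.1351 -3.2754] [0.4881 0.029  0.0831]
0.081 [-0.0075 -0.7995 -3.5002] [0.4879 0.0289 0.0809]
0.0795 [-0.769  -0.5451 -2.7334] [0.488  0.029  0.0794]
0.078 [-1.9024 -1.4333  6.2015] [0.4881 0.0291 0.0788]
0.6841596938855127 [-0.0359 -0.8488  0.0803] [0.488  0.029  0.0779]
26.9167
```

View pics/i_w.png

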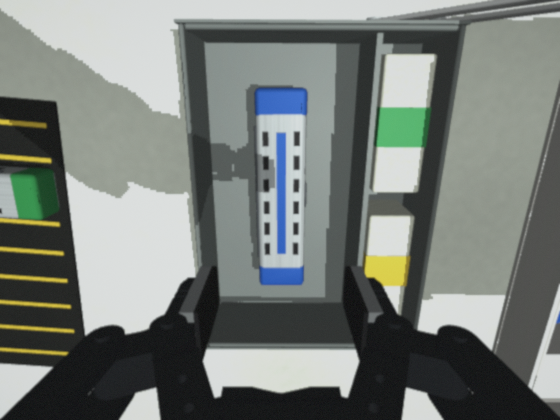

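View pics/i_s.png

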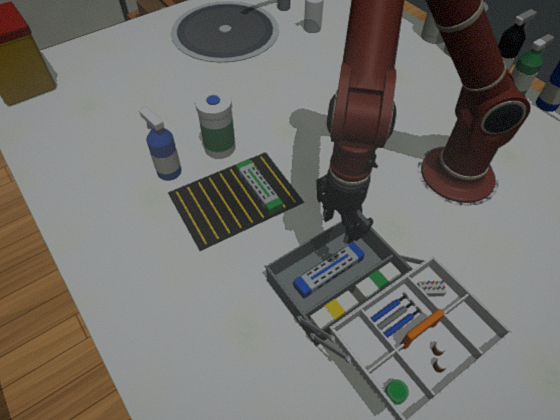

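```bash
python3 - <<'E'
from h import *
np.set_printoptions(precision=3,suppress=True)
o=ori(YX); g=arc(2.07,G0)
arm.line_to([.488,.029,.34],velocity=.25)
arm.movep(g+[0,0,.08],o); arm.line_to(g,velocity=.1)
print(arm.read_ft_force(),arm.read_tool_pos()-g)
arm.move_gripper(0,effort=70); arm.pause(.2)
print(arm.read_opening(),arm.read_ft_force(),arm.read_tool_pos()-g,arm.read_time())
cv2.imwrite("pics/j_w.png",snapshot('wrist'))
E
```

```text
[-0.39   0.256 -0.047] [0.    0.    0.001]
0.14707770854395852 [-0.362 -2.124  5.434] [ 0. -0.  0.] 30.1167
```

View pics/j_w.png

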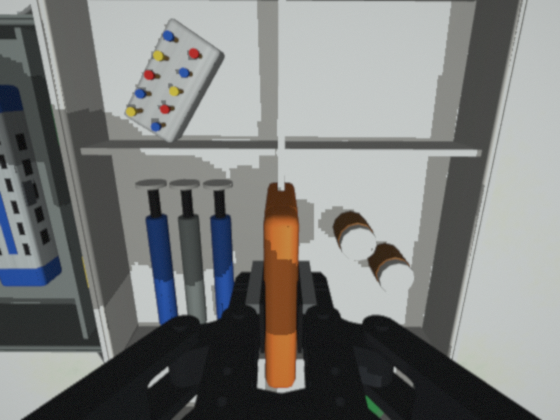

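The bar is held squarely between the pads at (280,290). Next I lower the tray along the arc.

```bash
python3 - <<'E'
from h import *
np.set_printoptions(precision=3,suppress=True)
for q in np.r_[np.linspace(1.95,.15,16),.09,.05,.02,0]:
    arm.line_to(arc(q,G0),velocity=.06 if q>.14 else .03)
    f=arm.read_ft_force(); e=arm.read_tool_pos()-arc(q,G0); print(round(q,2),f,(e*1e3).round(1),round(arm.read_time(),2))
    if np.linalg.norm(f)>45: print('STOP');break
arm.pause(.2); print(arm.read_ft_force(),arm.read_tool_pos()-G0)
cv2.imwrite("pics/k_s.png",snapshot('scene'));cv2.imwrite("pics/k_w.png",snapshot('wrist'))
E
```

```text
1.95 [ 0.034  3.088 -1.038] [0.  0.2 0.2] 30.57
1.83 [0.778 3.037 0.219] [-0.   0.   0.4] 30.98
1.71 [-0.752  2.877  1.797] [-0.   0.1  0.4] 31.39
1.59 [-0.539  3.271  4.97 ] [-0.1 -0.2  0.5] 31.8
1.47 [-1.527  1.472  6.125] [-0.1 -1.   0.6] 32.21
1.35 [-2.139 -0.025  8.159] [-0.2 -2.1  0.5] 32.62
1.23 [-2.007 -1.87   7.803] [-0.2 -3.1  0.1] 33.02
1.11 [-1.141 -1.834  5.837] [-0.3 -4.2 -0.6] 33.43
0.99 [-1.277 -2.111  4.975] [-0.3 -2.7 -0.6] 33.84
0.87 [-2.998 -3.771  4.354] [-0.4 -1.6 -0.5] 34.25
0.75 [-2.378 -4.638  3.186] [-0.4 -1.4 -0.6] 34.66
0.63 [-2.512 -5.079  1.72 ] [-0.5 -1.1 -0.6] 35.07
0.51 [-2.093 -4.71   1.067] [-0.5 -0.6 -0.4] 35.48
0.39 [-3.176 -5.856 -0.683] [-0.6 -0.4 -0.3] 35.88
0.27 [-2.494 -5.587 -1.708] [-0.6 -0.2 -0.1] 36.29
0.15 [-2.887 -4.834 -1.982] [-0.6 -0.1 -0. ] 36.7
0.09 [-2.645 -5.132 -2.678] [-0.6  0.   0.1] 37.11
0.05 [-2.649 -5.021 -2.358] [-0.6  0.   0. ] 37.43
0.02 [-2.524 -5.815 -2.686] [-0.6  0.   0. ] 37.72
0.0 [-3.696 -4.64  -1.183] [-0.6  0.2  0.4] 37.97
[-2.839 -6.612 -0.614] [-0.001  0.     0.   ]
```

View pics/k_s.png

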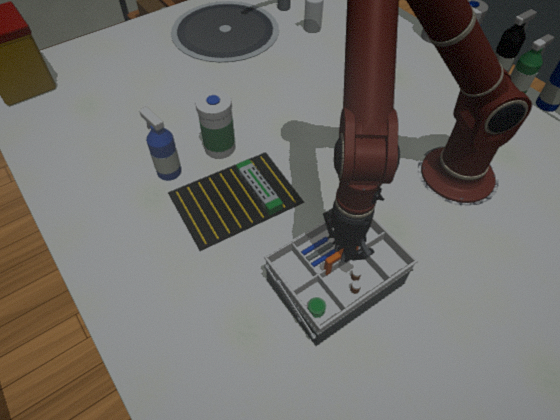

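```bash
python3 - <<'E'
from h import *
np.set_printoptions(precision=4,suppress=True)
for dz in(.001,.002,.003):
    arm.line_to(G0-[0,0,dz],velocity=.02); arm.pause(.1); f=arm.read_ft_force(); print(dz,f,arm.read_tool_pos()-G0)
    if f[2]>6: break
arm.move_gripper(.6); arm.pause(.2); print(arm.read_ft_force(),arm.read_tool_pos())
arm.line_to(arm.read_tool_pos()+[0,0,.15],velocity=.12); 
arm.movep([.46,.055,.38],ori(1.553)); arm.pause(.3)
cv2.imwrite("pics/l_s.png",snapshot('scene'))
im=snapshot('wrist');cv2.imwrite("pics/l_w.png",cv2.resize(im,None,fx=1.42,fy=1.42,interpolation=cv2.INTER_CUBIC)); print(arm.read_time())
E
```

```text
0.001 [-4.8449 -6.4282  5.0024] [-0.0006  0.0003  0.0002]
0.002 [-6.8727 -6.9104 12.3519] [-0.0006  0.0003  0.0001]
[ 0.5133 -0.7282  0.2151] [0.4898 0.0558 0.1859]
41.7417
```

View pics/l_w.png

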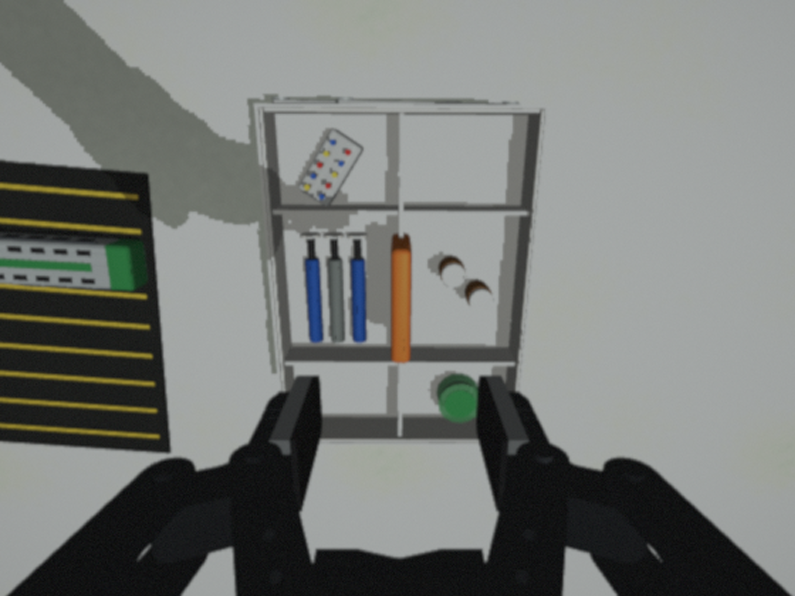

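View pics/l_s.png

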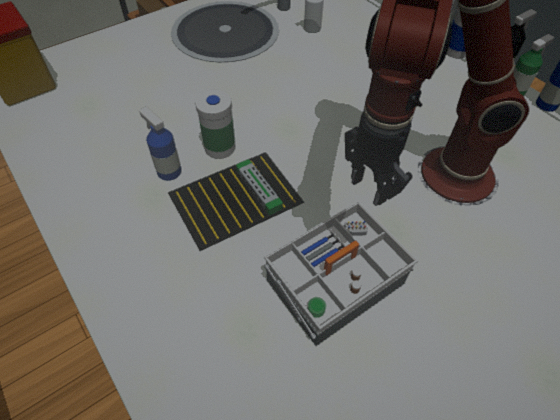

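The closing pictures match those from the start. The bar is at (402,247–360) in the wrist view as before, and the block and dish are in their cells. The green cassette, tub and bottle are at the same pixels.

```bash
python3 -c "
from station import ticket
print(ticket.finish_job())"
```

```text
the job is handed in; nothing more can be done
None
```

The job is done and handed in, at about 42 s of the 72 s allowed; no verdict is reported.

- **Opening:** I swung the tray to its open stop by the orange bar. The largest force read at the steps was about 9 N.
- **Cassette:** I gripped the blue cassette across its width and turned it a quarter turn. I lowered it in the gripper until it touched the wide-bay floor (about 9 N), then let go. The picture afterwards showed it lying flat near the middle of the bay.
- **Closing:** I held the bar all the way down, pressed the tray home with about 12 N, then let go and backed off.

**Last checks:** The final wrist and scene pictures match those from the start. The tray is closed, the bur block and mixing dish are in their cells, and the green cassette, wipes tub and spray bottle have not visibly moved. The gripper is clear of everything.

**Limits of the checks:** I judged the tray closed from the bar's position and the contact force, since the link angle cannot be read directly. The cassette is hidden under the closed tray, so I could not see it again after closing. While closing, near the upright point, the arm lagged its path by up to 4 mm, with forces of about 8 N or less. No check failed.

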